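Fit the tube rack on the mixer's locating pin and hold it down

TASK

Wake the bench mixer by pressing its three keys fully down, one at a time, the largest first, then the middle-sized, then the smallest. Then pick up the green rack that has an upright grip rib, set it square with the mixer's platform and slide it about over the locating pin until the socket underneath drops on, and press it down until the platform is on its stop. Finish while still holding the rack pressed down there, not letting go, and leave everything else on the bench alone.

Things in the scene. Friction and masses are not known exactly. Their poses are not given: they have to be found in the camera images.
- key_large_top (a point): centre of the top face of the large round key (face 38 mm across), one of three grey keys in a row 60 mm apart on the low front deck of the mixer (deck 60 mm above the bench, key faces 82 mm when up); which size sits at which place varies; pressed straight down
- key_medium_top (a point): centre of the top face of the medium round key (face 27 mm across), one of three grey keys in a row 60 mm apart on the low front deck of the mixer (deck 60 mm above the bench, key faces 82 mm when up); which size sits at which place varies; pressed straight down
- key_small_top (a point): centre of the top face of the small round key (face 17 mm across), one of three grey keys in a row 60 mm apart on the low front deck of the mixer (deck 60 mm above the bench, key faces 82 mm when up); which size sits at which place varies; pressed straight down
- key_large (a joint): push of the large key: 0 = up, 0.006 m = fully down; a spring, about 5 N when fully down
- key_medium (a joint): push of the medium key: 0 = up, 0.006 m = fully down; a spring, about 5 N when fully down
- key_small (a joint): push of the small key: 0 = up, 0.006 m = fully down; a spring, about 5 N when fully down
- rack: green tube rack with a white upright grip rib on top, the one to be fitted. Block 100 (x) x 64 (y) x 40 (z) mm, 0.24 to 0.39 kg, flat on the bench at the start; origin at the centre of its underside, z up. There, in the underside, is a round socket 15 mm wide and 26 mm deep. Capped tubes near the two x ends reach 57 mm above the origin. Alike either way round
- rib_top (a point): middle of the top of the rack's grip rib, 90 mm above the rack's origin; axes as the rack's. The rib is 40 mm long along x, 16 mm thick along y, and stands from 40 to 90 mm above the rack's underside
- mixer: white bench mixer, fixed to the bench, 260 (x) x 200 (y) mm; origin at the centre of its underside, its front with the keys is on its -x side. The rear housing, from 50 mm in front of the origin (-x) to 130 mm behind it, is 95 mm high
- platform_top (a point): middle of the top face of the mixer's bare aluminium platform, 130 (x) x 100 (y) mm, 115 mm above the bench when up and 45 mm behind the mixer's origin (+x of the mixer); axes as the mixer's, z up. The steel locating pin stands up through this very point
- pin_tip (a point): top of the upright steel locating pin, fixed to the mixer's housing: 12 mm across, tapering over the last 4 mm to 8 mm; stands 14 mm above the platform when that is up; out of sight once the rack is over it. The pin does not move when the platform sinks
- platform (a joint): how far the platform is pressed down: 0 = up, 0.008 m = on its stop; sprung, starts to move at about 5 N and reaches the stop at about 13 N of load on it; it stays up under the rack's weight alone
- spare_rack: green tube rack without a grip rib, 110 x 70 x 40 mm; bystander, to be left alone; origin at the centre of its underside
- reagent: glass bottle with a cap, 60 mm across, 130 mm high; bystander, to be left alone; origin at the centre of its underside
- beaker: open glass beaker, 68 mm across, 85 mm high; bystander, to be left alone; origin at the centre of its underside
- tip_box: clear box with a blue cover, 122 x 87 x 66 mm; bystander, to be left alone; origin at the centre of its underside
- dish: flat clear round dish, 90 mm across, 16 mm high; bystander, to be left alone; origin at the centre of its underside
- pipette: cream hand pipette lying on the bench, 233 mm long, 28 mm thick; bystander, to be left alone; origin at the centre of its underside
There are look-alikes about, which are no part of the job. Leave any brown or orange look-alike of the rack alone.

How it is judged:
On the way, in this order (a step that is already met when the one before it is completed fails the run):
1. the large key is pressed and the other two are up (value of joint key_large above 0.004 m and value of joint each of key_medium, key_small below 0.002 m), for 0.05 s.
2. the medium key is pressed and the other two are up (value of joint key_medium above 0.004 m and value of joint each of key_large, key_small below 0.002 m), for 0.05 s.
3. the small key is pressed and the other two are up (value of joint key_small above 0.004 m and value of joint each of key_large, key_medium below 0.002 m), for 0.05 s.
4. the rack has dropped over the pin and lies flat on the platform (z of rack in the frame of platform_top below 0.003 m and horizontal distance between rack and platform_top below 0.004 m and angle between rack's own z axis and vertical below 0.06 rad), for 0.05 s.
At the end, for the whole second after the job is handed in: the rack lies flat on the platform (within 3 mm of it in height, 4 mm of the pin's axis sideways, tilted less than 0.06 rad), lined up with it within 0.15 rad, the platform is pressed down more than 6 of its 8 mm, and the fingers are still on the rack (more than 2 N) (all of step 4 and angle between the x axis of rack and the x axis of platform_top, either way round below 0.15 rad and value of joint platform above 0.006 m and contact force between the fingers and rack above 2 N); the arm keeps its last pose, push and grip.
It fails at once if two keys pressed at once (value of joint each of key_large, key_medium above 0.003 m or value of joint each of key_large, key_small above 0.003 m or value of joint each of key_medium, key_small above 0.003 m).
It fails at once if a bystander is moved more than 30 mm (distance of any of spare_rack, reagent, beaker, tip_box, dish, pipette from where it was at the start of the episode above 0.03 m).
It also fails if it takes over 58 s, if anything falls off the work surface, if the arm or the gripper's body presses on something with over 40 N, if the wrist force passes 120 N, or if a joint passes its speed limit or range.

ROBOT

A 6-joint arm with a two-finger parallel gripper is mounted at the origin on the work surface. World frame = base frame: x ahead of the robot, y to its left, z up, the work surface at z = 0. Lengths are in m, angles in rad, forces in N, time in s.
With the tool pointing down it reaches from about 0.35 to 0.775 m from the base axis. Payload 5.5 kg.
Tool frame: the origin (TCP) lies at the centre of the arm's flange, where the gripper is bolted on; the fingertips stand 173 mm ahead of it and the grasp point (between the pads) lies 155 mm ahead of it; z points along the fingers, y is the direction in which the jaws open and shut (so a half turn about z gives the same grasp; the last joint's range is limited). The gripper opens to 85 mm and grips with 20 to 120 N. Pads are 22 mm wide; open, the fingers measure 114 mm over their backs; the gripper's body (76 mm by 85 mm) begins 54 mm behind the grasp point. The pads swing forward as they close: fully open they stand 13 mm farther back than shut.
Start: joints at [-1.345, 0.313, 0.046, 1.304, 0, 1.431], TCP at [0.206, -0.537, 0.405] pointing down, gripper open.
Joint ranges: [-2.76, 2.76], [-0.86, 1.69], [-1.03, 1.26], [-2.2, 2.34], [-1.47, 1.5], [-3.14, 3.14]. Speed limits (rad/s): [2.57, 2.57, 3.14, 3.14, 3.14, 3.14].

INTERFACE

Orientations are given as a unit quaternion [w, x, y, z].
In Python, from workcell import env gives the robot as it stands.
- The arm moves only by the shell command python3 -m crank 'ROWS' [FORCE]. ROWS is JSON, a list of rows, each a list of 3 entries, a list of its own where there are three numbers: the shift along the tool's x, y, z in units of 40 mm (1.0 is 40 mm), then the turn about the tool's z in units of 5 degrees (1.0 is 5 degrees), then the gripper command: -1 is fully open, 1 is shut, values between are in proportion. In form: [[[x, y, z], yaw, hand], ...]. A call has 1 to 5 rows; each row shifts and turns the commanded pose from where the row before left it, along the tool's axes as they then stand; what a row does not reach is not made up. A row lasts 1/12 s, in which the tool goes at most 41.7 mm and 7.16 degrees, less where a joint would pass 70% of its speed; a pose out of reach is approached as far as the arm can. A call is refused whole if a number of a shift passes 1 or a number of a turn 1, either way. A call with a gripper value outside its range is refused whole. The fingers move at their own pace and stop on an object; FORCE is the grip in N (left out, the last holds). Time passes only in rows, so rows that do not move let the fingers close. It gives the time, the measured TCP pose, the force and the opening at its end, in the units of the state.
- env.get_state(): the state, without advancing time (a new reading comes with each control period).
- env.read_camera(name): name is "scene" or "top"; returns a dict with "frame" (420x560x3 uint8, red, green, blue), "depth" (420x560 float32, m along the optical axis (not along the pixel's ray), 0 where there is no reading), "K" (3x3 intrinsics, pixels), "extrinsics" (4x4, takes a point from world to camera coordinates). Camera axes: x right, y up, looking along -z (the intrinsics and any distortion apply to the point x, -y, -z); pixel columns grow to the right and rows downward; lengths in m; the calibration is good to about 2 mm. A picture is of the moment at which its call begins.
- env.hand_in(): hands the job in, once; it reports no verdict.
The state is a dict: "clock": time; "joint_pos": joint angles; "qvel": joint speeds; "tau": joint torques, N m; "tcp_pos": TCP position; "orientation": TCP orientation; "wrist_force": force on the tool from outside, world axes, zero at the start; "ft_torque": the same for the moment, N m; "finger_gap": finger opening in m.
Only numpy, scipy, OpenCV 4.12 (cv2) and the standard library are available. Lean on these libraries where they do the work, as an engineer would, in place of code of your own. Each camera call takes 0.05 s, during which the arm holds its last target. There are 200 camera calls.

## Working session

There is one attempt and no reset: what is moved stays moved. The work goes in short steps, Python scripts to look and compute and a shell command to move; the robot and the scene stay as the last step left them, time stands still between calls to the robot, and variables do not carry over. Pictures are saved under pics/ and viewed, on a budget of 10 in all, crops included, one or two more only if the job needs it, and the job is handed in when it is done.

```bash
mkdir -p pics; ls
cat > h.py <<'E'
import numpy as np,cv2,pickle
from workcell import env
def snap(n,f):
    c=env.read_camera(n); pickle.dump(c,open(f'pics/{f}.pkl','wb'))
    cv2.imwrite(f'pics/{f}.png',cv2.resize(c['frame'][:,:,::-1],None,fx=1.42,fy=1.42)); return c
def load(f): return pickle.load(open(f'pics/{f}.pkl','rb'))
def px(c,u,v,z=None):
    """pixel (orig px) -> world via depth, or by intersecting plane z"""
    K,E=c['K'],np.array(c['extrinsics']); R,t=E[:3,:3],E[:3,3]
    r=np.array([(u-K[0,2])/K[0,0],-(v-K[1,2])/K[1,1],-1.])
    o=-R.T@t; d=R.T@r
    s=c['depth'][int(round(v)),int(round(u))] if z is None else (z-o[2])/d[2]
    return o+s*d
E
python3 - <<'E'
from h import *
for n in('top','scene'):
    c=snap(n,n+'0'); print(n,c['K'],c['extrinsics'],{k:v for k,v in c.items() if k not in('frame','depth','K','extrinsics')})
print(env.get_state())
E
```

```text
pics
top [[540.80543017   0.         282.24332065]
 [  0.         540.80543017 214.19087345]
 [  0.           0.           1.        ]] [[ 1.00519958e-02 -9.99948285e-01 -1.54393093e-03 -3.90579677e-02]
 [ 9.94810462e-01  9.84398859e-03  1.01268160e-01 -5.29055596e-01]
 [-1.01247725e-01 -2.55386576e-03  9.94857968e-01 -1.61589627e+00]
 [ 0.00000000e+00  0.00000000e+00  0.00000000e+00  1.00000000e+00]] {}
scene [[474.22768579   0.         280.93275217]
 [  0.         474.22768579 207.66944022]
 [  0.           0.           1.        ]] [[-8.52724117e-01  5.22359466e-01  1.47297308e-03  4.47417552e-01]
 [-2.84899677e-01 -4.67443415e-01  8.36856516e-01  3.94740496e-02]
 [ 4.37828454e-01  7.13188083e-01  5.47420316e-01 -1.84066943e+00]
 [ 0.00000000e+00  0.00000000e+00  0.00000000e+00  1.00000000e+00]] {}
{'clock': 0.1, 'joint_pos': array([-1.34462984e+00,  3.13898346e-01,  4.50714783e-02,  1.30357301e+00,
        3.87235433e-05,  1.43120944e+00]), 'qvel': array([ 0.00084616, -0.00103587,  0.00418931,  0.00064597,  0.00075236,
        0.00057127]), 'tau': array([ 1.77122711e-03, -4.81725597e+01,  2.99244511e+01,  1.27690969e-02,
       -2.73039814e-04,  3.42191449e-06]), 'tcp_pos': array([ 0.20561291, -0.53679064,  0.4039045 ]), 'orientation': array([-8.01861550e-04,  9.83324298e-01,  1.81858961e-01, -1.53542047e-05]), 'wrist_force': array([ 0.28683761,  0.30352059, -0.44865864]), 'ft_torque': array([ 0.01274107, -0.03773347, -0.00706627]), 'finger_gap': 0.0856364682040313}
```

View pics/top0.png

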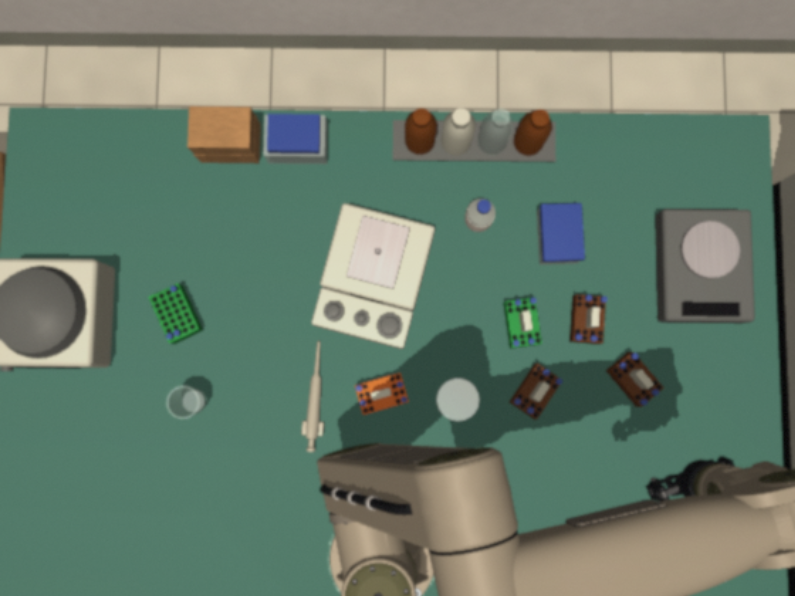

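View pics/scene0.png

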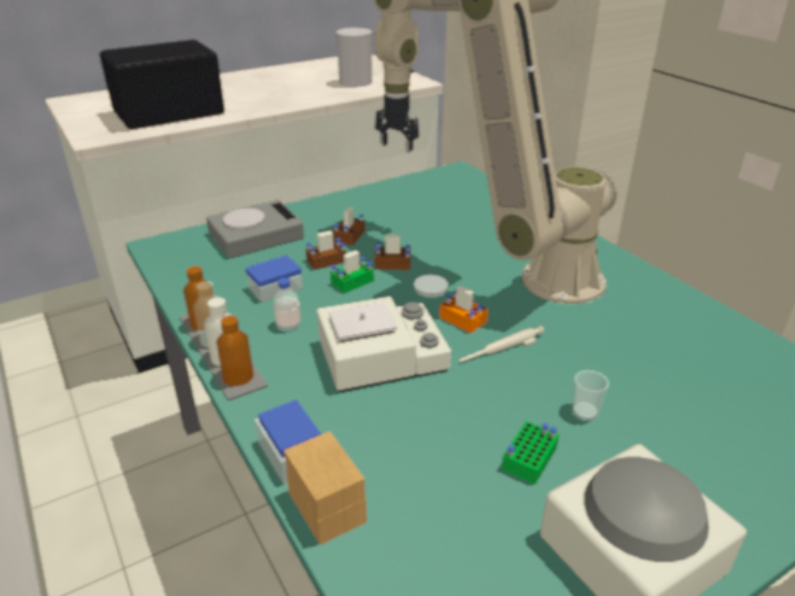

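The top view shows these candidates:
- Rack look-alikes: green with a white rib at (522,321), green with no rib at (175,313), browns at (588,318), (535,390) and (635,378), and orange at (382,393). The green one with the rib at (522,321) fits the description.
- Mixer keys at (334,311), (361,318) and (389,325), with the pin near (378,251).

I'll confirm both in one enlarged crop.

Run:
```python
from h import *
f=load('top0')['frame'][:,:,::-1]
# left: orig u 215-310, v 140-250 ; right u 345-400 v 200-250
a=cv2.resize(f[140:250,215:311],None,fx=5,fy=5,interpolation=cv2.INTER_CUBIC)
b=cv2.resize(f[200:255,345:405],None,fx=5,fy=5,interpolation=cv2.INTER_CUBIC)
o=np.zeros((550,480+300,3),np.uint8);o[:,:480]=a;o[:275,480:]=b
cv2.imwrite('pics/crop.png',o)
```

```text
(no output)
```

View pics/crop.png

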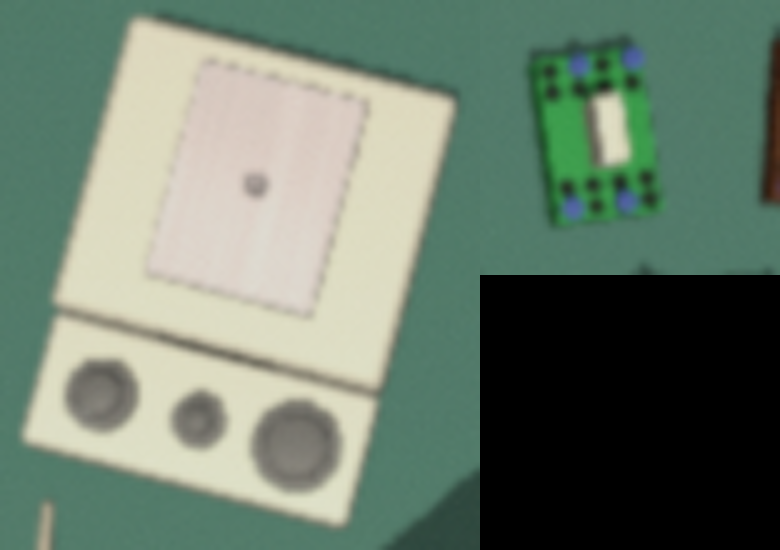

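```bash
cat >> h.py <<'E'
def cp(c,x,y,z,u0=215,v0=140,x0=0): return px(c,u0+(x-x0+.5)/5-.5,v0+(y+.5)/5-.5,z)
E
python3 - <<'E'
from h import *
c=load('top0');np.set_printoptions(precision=4,suppress=True)
for n,p in dict(L=(297,443),S=(199,418),M=(99,392)).items(): print(n,cp(c,*p,.082))
H=[cp(c,*p,.095)[:2] for p in[(137,15),(457,97),(381,388),(53,303)]];print('H',H)
P=[cp(c,*p,.115)[:2] for p in[(204,60),(368,100),(312,316),(147,275)]];print('P',np.mean(P,0))
print('pin',cp(c,256,183,.129))
for Q in(H,P): print('yaw',np.degrees([np.arctan2(*(a-b)[::-1]) for a,b in((Q[0],Q[3]),(Q[1],Q[2]))]),np.degrees([np.arctan2(*(a-b)[::-1])-np.pi/2 for a,b in((Q[0],Q[1]),(Q[3],Q[2]))]))
g=lambda x,y,z:cp(c,x,y,z,345,200,480)[:2]
R=[g(*p,.04) for p in[(530,55),(633,43),(658,212),(553,226)]];print('rackc',np.mean(R,0),R)
Q=R;print('yaw',np.degrees([np.arctan2(*(a-b)[::-1]) for a,b in((Q[0],Q[3]),(Q[1],Q[2]))]),np.degrees([np.arctan2(*(a-b)[::-1])-np.pi/2 for a,b in((Q[0],Q[1]),(Q[3],Q[2]))]))
Rb=[g(*p,.09) for p in[(593,95),(620,92),(632,163),(603,167)]];print('rib',np.mean(Rb,0))
# depth checks
for n,(x,y) in dict(L=(297,443),S=(199,418),M=(99,392),plat=(220,120)).items(): print(n,cp(c,x,y,None))
from scipy.spatial.transform import Rotation as Ro
s=env.get_state();q=s['orientation'];print(Ro.from_quat(np.r_[q[1:],q[0]]).as_matrix())
E
```

```text
L [ 0.4823 -0.0102  0.082 ]
S [0.4965 0.0474 0.082 ]
M [0.5112 0.1063 0.082 ]
H [array([0.7336, 0.0869]), array([ 0.6863, -0.1022]), array([ 0.5139, -0.0589]), array([0.5619, 0.133 ])]
P [0.628  0.0136]
pin [0.6281 0.0142 0.129 ]
yaw [-15.0016 -14.083 ] [-14.0474 -14.0305]
yaw [-13.7652 -13.8053] [-13.3576 -13.4835]
rackc [ 0.4939 -0.2898] [array([ 0.5411, -0.2518]), array([ 0.549 , -0.3139]), array([ 0.4472, -0.3282]), array([ 0.4382, -0.2652])]
yaw [7.4269 7.958 ] [7.2411 8.1495]
rib [ 0.4926 -0.2928]
L [ 0.4828 -0.0101  0.0765]
S [0.4966 0.0475 0.0808]
M [0.5113 0.1064 0.0808]
plat [0.6672 0.036  0.1156]
[[ 0.9339  0.3577 -0.0003]
 [ 0.3577 -0.9339  0.0016]
 [ 0.0003 -0.0016 -1.    ]]
```

```bash
T='[[[0,0,0],-1,1],[[0,0,0],-1,1],[[0,0,0],-1,1],[[0,0,0],-1,1],[[0,0,0],-1,1]]'
python3 -m crank '[[[0,0,0],-1,1],[[0,0,0],-1,1],[[0,0,0],-1,1],[[0,0,0],-1,1],[[0,0,0],-1,1]]' 40
python3 -m crank '[[[0,0,0],-1,1],[[0,0,0],-1,1],[[0,0,0],-1,1],[[0,0,0],-1,1],[[0,0,0],-1,1]]' >/dev/null
python3 -m crank '[[[0,0,0],-1,1],[[0,0,0],-1,1],[[0,0,0],-1,1],[[0,0,0],-1,1],[[0,0,0],-1,1]]' >/dev/null
python3 -m crank '[[[0,0,0],-1,1],[[0,0,0],-1,1],[[0,0,0],-1,1],[[0,0,0],-1,1],[[0,0,0],-1,1]]' >/dev/null
python3 -m crank '[[[0,0,0],-1,1],[[0,0,0],-1,1],[[0,0,0],-1,1],[[0,0,0],-1,1],[[0,0,0],-1,1]]' >/dev/null
python3 -m crank '[[[0,0,0],-1,1],[[0,0,0],-1,1],[[0,0,0],-1,1],[[0,0,0],-1,1]]' 
python3 -m crank '[[[-0.2,0.9,0],0,1],[[-0.2,0.9,0],0,1],[[-0.2,0.9,0],0,1],[[-0.2,0.9,0],0,1],[[-0.2,0.9,0],0,1]]'
cat >> h.py <<'E'
from scipy.spatial.transform import Rotation as Ro
def go(x,y,z):
    "remaining shift in tool axes/units to TCP x,y,z"
    s=env.get_state();q=s['orientation'];R=Ro.from_quat(np.r_[q[1:],q[0]]).as_matrix()
    print('t',round(s['clock'],2),'tcp',s['tcp_pos'].round(4),'yaw',np.degrees(np.arctan2(R[1,0],R[0,0])).round(2),'tilt',R[2,:2].round(4),'F',s['wrist_force'].round(1),'gap',round(s['finger_gap'],4),'q6',s['joint_pos'][5].round(2))
    print('units',((np.array([x,y,z])-s['tcp_pos'])@R/.04).round(3))
E
python3 -c "
from h import *
go(.4823,-.0102,.30)"
```

```text
clock: 0.52
tcp_pos: [0.2056, -0.5368, 0.4041]
orientation: [-0.001, 0.92, 0.392, 0.0]
wrist_force: [-0.6, -0.2, 0.1]
finger_gap: 0.0254
clock: 2.52
tcp_pos: [0.2056, -0.5368, 0.4042]
orientation: [-0.0, 0.12, 0.993, 0.001]
wrist_force: [0.6, 0.0, 0.3]
finger_gap: -0.0002
clock: 2.93
tcp_pos: [0.2884, -0.3704, 0.4042]
orientation: [-0.0, 0.123, 0.992, 0.0]
wrist_force: [1.3, 0.4, 0.1]
finger_gap: 0.0003
t 2.93 tcp [ 0.2884 -0.3704  0.4042] yaw 165.92 tilt [0.0005 0.0007] F [1.3 0.4 0.1] gap 0.0003 q6 -0.83
units [-2.512  9.913  2.611]
```

```bash
python3 -m crank '[[[-0.25,0.9,0],0,1],[[-0.25,0.9,0],0,1],[[-0.25,0.9,0.2],0,1],[[-0.25,0.9,0.2],0,1],[[-0.25,0.9,0.2],0,1]]' >/dev/null
python3 -m crank '[[[-0.25,0.9,0.4],0,1],[[-0.25,0.9,0.4],0,1],[[-0.25,0.9,0.4],0,1],[[-0.25,0.9,0.4],0,1],[[-0.25,0.9,0.4],0,1]]' >/dev/null
python3 -m crank '[[[0,0.9,0],0,1],[[0,0,0],0,1],[[0,0,0],0,1]]' 
python3 -c "
from h import *
go(.4823,-.0102,.26)"
```

```text
clock: 4.02
tcp_pos: [0.4812, -0.0103, 0.3]
orientation: [-0.001, 0.12, 0.993, -0.0]
wrist_force: [-0.6, -1.2, 0.4]
finger_gap: 0.0003
t 4.02 tcp [ 0.4812 -0.0103  0.3   ] yaw 166.22 tilt [ 0.0017 -0.0004] F [-0.6 -1.2  0.4] gap 0.0003 q6 0.05
units [-0.028  0.009  0.999]
```

Next I'll descend: 1 unit, then small steps while watching the force.

```bash
python3 -m crank '[[[-0.02,0,0.5],0,1],[[0,0,0.4],0,1],[[0,0,0.1],0,1],[[0,0,0],0,1]]' 
python3 -m crank '[[[0,0,0.1],0,1],[[0,0,0.1],0,1],[[0,0,0],0,1]]'
python3 -m crank '[[[0,0,0.05],0,1],[[0,0,0.05],0,1],[[0,0,0],0,1]]'
```

```text
clock: 4.35
tcp_pos: [0.4811, -0.0133, 0.2597]
orientation: [-0.001, 0.123, 0.992, -0.0]
wrist_force: [0.3, 0.1, -0.8]
finger_gap: 0.0001
clock: 4.6
tcp_pos: [0.4824, -0.013, 0.2531]
orientation: [0.001, 0.123, 0.992, -0.0]
wrist_force: [-0.4, -1.7, 3.7]
finger_gap: 0.0001
clock: 4.85
tcp_pos: [0.4825, -0.0128, 0.2495]
orientation: [0.001, 0.122, 0.992, -0.001]
wrist_force: [0.0, -3.8, 4.5]
finger_gap: 0.0002
```

```bash
python3 -m crank '[[[0,0,0.05],0,1],[[0,0,0.05],0,1],[[0,0,0],0,1]]'
python3 -m crank '[[[0,0,0.05],0,1],[[0,0,0.05],0,1],[[0,0,0],0,1]]'
```

```text
clock: 5.1
tcp_pos: [0.4824, -0.0127, 0.2489]
orientation: [0.002, 0.122, 0.993, -0.001]
wrist_force: [-11.2, -1.8, 35.2]
finger_gap: 0.0002
clock: 5.35
tcp_pos: [0.4822, -0.0126, 0.2483]
orientation: [0.003, 0.122, 0.993, -0.001]
wrist_force: [-21.2, -1.4, 65.2]
finger_gap: -0.0001
```

```bash
python3 -m crank '[[[0,0,-0.4],0,1],[[0,0,-0.5],0,1],[[0,0,-0.35],0,1],[[0,0,0],0,1]]' 
python3 -m crank '[[[0,0.8,0],0,1],[[0,0.8,0],0,1],[[0,0.7,0],0,1],[[0,0.7,0],0,1],[[0,0,0],0,1]]' 
python3 -c "
from h import *
go(.5112,.1063,.256)"
```

```text
clock: 5.68
tcp_pos: [0.4831, -0.0123, 0.2936]
orientation: [0.003, 0.122, 0.993, 0.0]
wrist_force: [1.3, 0.1, 0.1]
finger_gap: 0.0001
clock: 6.1
tcp_pos: [0.5116, 0.1077, 0.2896]
orientation: [-0.0, 0.12, 0.993, 0.001]
wrist_force: [0.0, -0.8, 0.2]
finger_gap: -0.0001
t 6.1 tcp [0.5116 0.1077 0.2896] yaw 166.22 tilt [0.0007 0.0019] F [ 0.  -0.8  0.2] gap -0.0001 q6 0.29
units [ 0.001 -0.038  0.839]
```

```bash
python3 -m crank '[[[0,-0.04,0.4],0,1],[[0,0,0.3],0,1],[[0,0,0.15],0,1],[[0,0,0.1],0,1],[[0,0,0],0,1]]' 
python3 -m crank '[[[0,0,0.05],0,1],[[0,0,0.05],0,1],[[0,0,0],0,1]]' 
python3 -m crank '[[[0,0,0.05],0,1],[[0,0,0.05],0,1],[[0,0,0],0,1]]'
```

```text
clock: 6.52
tcp_pos: [0.51, 0.1024, 0.2516]
orientation: [-0.001, 0.122, 0.992, 0.0]
wrist_force: [-2.7, 0.0, 4.7]
finger_gap: -0.0001
clock: 6.77
tcp_pos: [0.5106, 0.1023, 0.2495]
orientation: [0.0, 0.122, 0.992, -0.0]
wrist_force: [-3.1, 0.2, 5.4]
finger_gap: 0.0003
clock: 7.02
tcp_pos: [0.5105, 0.1023, 0.249]
orientation: [0.001, 0.122, 0.992, -0.0]
wrist_force: [-12.8, -0.9, 31.9]
finger_gap: -0.0001
```

```bash
python3 -m crank '[[[0,0,-0.4],0,1],[[0,0,-0.5],0,1],[[0,0,-0.25],0,1],[[0,0,0],0,1]]' 
python3 -m crank '[[[0,-0.5,0],0,1],[[0,-0.5,0],0,1],[[0,-0.42,0],0,1],[[0,0,0],0,1],[[0,0,0],0,1]]' 
python3 -c "
from h import *
go(.4965,.0474,.256)"
```

```text
clock: 7.35
tcp_pos: [0.5122, 0.1024, 0.2934]
orientation: [0.003, 0.122, 0.992, 0.0]
wrist_force: [-0.1, 0.2, -0.5]
finger_gap: 0.0002
clock: 7.77
tcp_pos: [0.4968, 0.0468, 0.2899]
orientation: [-0.0, 0.123, 0.992, 0.0]
wrist_force: [0.0, -0.5, -0.1]
finger_gap: 0.0001
t 7.77 tcp [0.4968 0.0468 0.2899] yaw 165.85 tilt [ 0.0008 -0.    ] F [ 0.  -0.5 -0.1] gap 0.0001 q6 0.18
units [0.011 0.012 0.847]
```

```bash
python3 -m crank '[[[0,0.04,0.4],0,1],[[0,0,0.3],0,1],[[0,0,0.15],0,1],[[0,0,0.1],0,1],[[0,0,0],0,1]]' 
python3 -m crank '[[[0,0,0.05],0,1],[[0,0,0.05],0,1],[[0,0,0],0,1]]' 
python3 -m crank '[[[0,0,0.05],0,1],[[0,0,0.05],0,1],[[0,0,0],0,1]]'
python3 -m crank '[[[0,0,-0.4],0,1],[[0,0,-0.8],0,1],[[0,0,-0.8],0,1],[[0,0,-0.8],-1,-1],[[0,0,-0.4],-1,-1]]' 
python3 -m crank '[[[0,0,0],-1,-1],[[0,0,0],-1,-1],[[0,0,0],-0.35,-1],[[0,0,0],0,-1]]' 
python3 -c "
from h import *
go(.493,-.2915,.30)"
```

```text
clock: 8.18
tcp_pos: [0.4971, 0.0496, 0.252]
orientation: [-0.001, 0.122, 0.993, 0.0]
wrist_force: [-1.9, 0.5, 2.7]
finger_gap: 0.0003
clock: 8.43
tcp_pos: [0.4973, 0.0493, 0.2495]
orientation: [0.0, 0.122, 0.993, 0.0]
wrist_force: [-2.6, 1.8, 5.6]
finger_gap: 0.0001
clock: 8.68
tcp_pos: [0.4972, 0.0494, 0.2489]
orientation: [0.001, 0.122, 0.993, 0.0]
wrist_force: [-12.4, 2.1, 33.2]
finger_gap: -0.0
clock: 9.1
tcp_pos: [0.4983, 0.0489, 0.377]
orientation: [0.003, 0.033, 0.999, -0.0]
wrist_force: [1.5, 0.2, 1.2]
finger_gap: 0.0234
clock: 9.43
tcp_pos: [0.4977, 0.0489, 0.3731]
orientation: [0.001, -0.067, 0.998, -0.0]
wrist_force: [0.1, 0.2, 0.6]
finger_gap: 0.0728
t 9.43 tcp [0.4977 0.0489 0.3731] yaw -172.26 tilt [-0.0016 -0.0007] F [0.1 0.2 0.6] gap 0.0728 q6 -0.2
units [ 1.264 -8.414  1.833]
```

```bash
python3 -m crank '[[[0.13,-0.84,0],0,0],[[0.13,-0.84,0],0,0],[[0.13,-0.84,0],0,0],[[0.13,-0.84,0],0,0],[[0.13,-0.84,0],0,0]]' >/dev/null
python3 -m crank '[[[0.13,-0.84,0],0,0],[[0.13,-0.84,0],0,0],[[0.13,-0.84,0],0,0],[[0.13,-0.84,0],0,0],[[0.1,-0.84,0],0,0]]' >/dev/null
python3 -m crank '[[[0,0,0.5],0,0],[[0,0,0.5],0,0],[[0,0,0.5],0,0],[[0,0,0],0,0]]'
python3 - <<'E'
from h import *
go(.493,-.2915,.22)
c=snap('top','t1');s=snap('scene','s1')
def w(c,p):
    q=c['extrinsics']@np.r_[p,1];return (c['K'][0,0]*q[0]/-q[2]+c['K'][0,2],c['K'][1,1]*-q[1]/-q[2]+c['K'][1,2])
u,v=map(int,w(s,[.493,-.29,.1]));print(u,v)
f=s['frame'][v-60:v+50,u-55:u+55,::-1]
cv2.imwrite('pics/g1.png',cv2.resize(f,None,fx=5,fy=5,interpolation=cv2.INTER_CUBIC))
E
```

```text
clock: 10.6
tcp_pos: [0.4908, -0.2905, 0.3086]
orientation: [-0.003, -0.066, 0.998, 0.002]
wrist_force: [-0.3, -0.0, -0.5]
finger_gap: 0.043
t 10.6 tcp [ 0.4908 -0.2905  0.3086] yaw -172.41 tilt [0.0047 0.0046] F [-0.3 -0.  -0.5] gap 0.043 q6 -0.81
units [-0.061 -0.042  2.213]
247 176
```

View pics/g1.png

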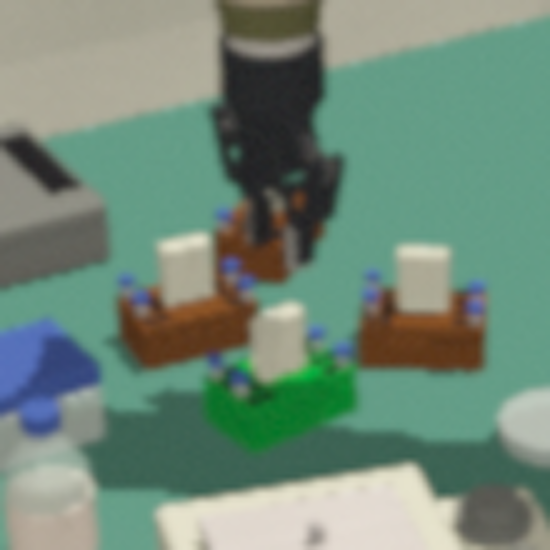

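The crop shows the gripper straddling above the white rib at (280,340) of the green rack, and the browns are clear of it. I'll descend and grip.

```bash
python3 -m crank '[[[-0.06,-0.04,0.5],0,0],[[0,0,0.5],0,0],[[0,0,0.4],0,0],[[0,0,0.4],0,0],[[0,0,0.4],0,0]]'
python3 -m crank '[[[0,0,0],0,0],[[0,0,0],0,0.6],[[0,0,0],0,1],[[0,0,0],0,1],[[0,0,0],0,1]]' 50
python3 -m crank '[[[0,0,0],0,1],[[0,0,0],0,1],[[0,0,0],0,1]]' 90
python3 -c "
from h import *
go(.493,-.2915,.22)"
```

```text
clock: 11.12
tcp_pos: [0.4956, -0.2925, 0.226]
orientation: [0.001, -0.067, 0.998, -0.001]
wrist_force: [-0.2, -0.1, 0.1]
finger_gap: 0.0427
clock: 11.53
tcp_pos: [0.4954, -0.2924, 0.2265]
orientation: [0.001, -0.067, 0.998, -0.001]
wrist_force: [-0.5, 1.7, 4.5]
finger_gap: 0.0158
clock: 11.78
tcp_pos: [0.4954, -0.2924, 0.2266]
orientation: [0.001, -0.067, 0.998, -0.001]
wrist_force: [-0.6, 1.4, 7.0]
finger_gap: 0.015
t 11.78 tcp [ 0.4954 -0.2924  0.2266] yaw -172.28 tilt [-0.0025 -0.0022] F [-0.6  1.4  7. ] gap 0.015 q6 -0.81
units [0.056 0.031 0.165]
```

```bash
python3 -m crank '[[[0,0,-0.4],0,1],[[0,0,-0.7],0,1],[[0,0,-0.7],0,1],[[0,0,-0.7],0,1],[[0,0,-0.7],0,1]]'
python3 -m crank '[[[0,0,-0.5],0.9,1],[[0,0,0],0.9,1],[[0,0,0],0.9,1],[[0,0,0],0.9,1],[[0,0,0],0.7,1]]'
python3 -m crank '[[[0,0,0],0,1],[[0,0,0],0,1]]'
python3 -c "
from h import *
go(.628,.014,.375)"
```

```text
clock: 12.2
tcp_pos: [0.4943, -0.2919, 0.3539]
orientation: [-0.0, -0.067, 0.998, 0.0]
wrist_force: [0.2, -0.5, -2.5]
finger_gap: 0.0149
clock: 12.62
tcp_pos: [0.4945, -0.292, 0.3729]
orientation: [-0.0, 0.122, 0.993, -0.0]
wrist_force: [-0.2, 0.0, -3.5]
finger_gap: 0.0149
clock: 12.78
tcp_pos: [0.4945, -0.292, 0.3726]
orientation: [-0.0, 0.119, 0.993, 0.0]
wrist_force: [-0.2, 0.8, -2.1]
finger_gap: 0.0151
t 12.78 tcp [ 0.4945 -0.292   0.3726] yaw 166.31 tilt [ 0.0003 -0.    ] F [-0.2  0.8 -2.1] gap 0.0151 q6 -0.43
units [-1.43   8.224 -0.06 ]
```

```bash
python3 -m crank '[[[-0.12,0.68,0],0,1],[[-0.12,0.68,0],0,1],[[-0.12,0.68,0],0,1],[[-0.12,0.68,0],0,1],[[-0.12,0.68,0],0,1]]' >/dev/null
python3 -m crank '[[[-0.12,0.68,0],0,1],[[-0.12,0.68,0],0,1],[[-0.12,0.68,0],0,1],[[-0.12,0.68,0],0,1],[[-0.12,0.68,0],0,1]]' >/dev/null
python3 -m crank '[[[-0.11,0.7,0],0,1],[[-0.1,0.7,0],0,1],[[0,0,0],0,1],[[0,0,0],0,1]]'
python3 - <<'E'
from h import *
go(.628,.014,.375)
c=snap('top','t2');s=snap('scene','s2')
u,v=243,222
a=cv2.resize(s['frame'][130:290,200:330,::-1],None,fx=3,fy=3,interpolation=cv2.INTER_CUBIC)
b=cv2.resize(c['frame'][120:280,205:335,::-1],None,fx=3,fy=3,interpolation=cv2.INTER_CUBIC)
cv2.imwrite('pics/g2.png',np.hstack([a,b]))
E
```

```text
clock: 13.95
tcp_pos: [0.6279, 0.0146, 0.3722]
orientation: [-0.0, 0.118, 0.993, -0.0]
wrist_force: [-0.1, -0.6, -2.4]
finger_gap: 0.015
t 13.95 tcp [0.6279 0.0146 0.3722] yaw 166.45 tilt [ 0.0006 -0.0004] F [-0.1 -0.6 -2.4] gap 0.015 q6 0.13
units [-0.006 -0.014 -0.069]
```

View pics/g2.png

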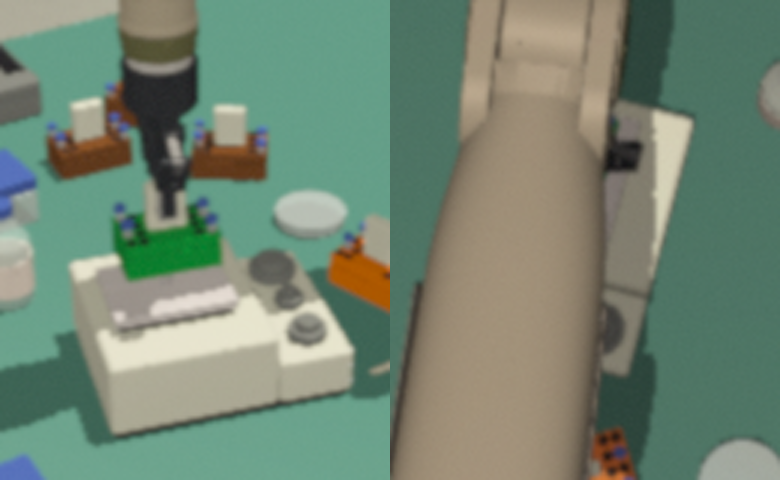

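```bash
python3 -m crank '[[[-0.04,-0.01,0.2],0,1],[[0,0,0.15],0,1],[[0,0,0],0,1],[[0,0,0],0,1]]'
python3 -m crank '[[[0,0,0.05],0,1],[[0,0,0.05],0,1],[[0,0,0.05],0,1],[[0,0,0],0,1]]'
```

```text
clock: 14.38
tcp_pos: [0.6286, 0.0114, 0.3577]
orientation: [-0.001, 0.121, 0.993, -0.0]
wrist_force: [-0.0, 0.4, -2.2]
finger_gap: 0.0151
clock: 14.72
tcp_pos: [0.6294, 0.0124, 0.3528]
orientation: [0.001, 0.12, 0.993, 0.0]
wrist_force: [1.3, 1.1, -2.0]
finger_gap: 0.015
```

```bash
python3 -m crank '[[[0,0,0.05],0,1],[[0,0,0.05],0,1],[[0,0,0],0,1]]'
python3 -m crank '[[[0,0,0.05],0,1],[[0,0,0.05],0,1],[[0,0,0],0,1]]'
```

```text
clock: 14.97
tcp_pos: [0.6296, 0.0128, 0.3488]
orientation: [0.001, 0.12, 0.993, 0.001]
wrist_force: [2.7, 4.0, -1.2]
finger_gap: 0.015
clock: 15.22
tcp_pos: [0.6296, 0.0129, 0.3448]
orientation: [0.001, 0.12, 0.993, 0.001]
wrist_force: [3.2, 5.3, -1.6]
finger_gap: 0.015
```

The socket is on the pin: it is 10 mm below tip height with only side contact. I'll ease it sideways and press down.

```bash
python3 -m crank '[[[-0.01,0.03,0],0,1],[[0,0,0.05],0,1],[[0,0,0.05],0,1],[[0,0,0],0,1]]' 120
python3 -m crank '[[[0,0,0.05],0,1],[[0,0,0.05],0,1],[[0,0,0],0,1]]'
python3 -m crank '[[[0,0,0.05],0,1],[[0,0,0.05],0,1],[[0,0,0],0,1]]'
```

```text
clock: 15.55
tcp_pos: [0.6299, 0.0135, 0.3408]
orientation: [0.0, 0.12, 0.993, 0.0]
wrist_force: [1.8, 3.2, 2.1]
finger_gap: 0.0148
clock: 15.8
tcp_pos: [0.6298, 0.0135, 0.3378]
orientation: [0.001, 0.12, 0.993, 0.0]
wrist_force: [0.6, 4.0, 4.6]
finger_gap: 0.015
clock: 16.05
tcp_pos: [0.6297, 0.0136, 0.3346]
orientation: [0.001, 0.12, 0.993, 0.0]
wrist_force: [0.2, 4.5, 10.2]
finger_gap: 0.0146
```

```bash
python3 -m crank '[[[0,0.01,0.05],0,1],[[0,0,0.05],0,1],[[0,0,0],0,1]]'
python3 -m crank '[[[0,0,0.05],0,1],[[0,0,0],0,1]]'
python3 -m crank '[[[0,0,0],0,1],[[0,0,0],0,1],[[0,0,0],0,1],[[0,0,0],0,1]]'
python3 - <<'E'
from h import *
go(.628,.014,.333)
s=snap('scene','s3')
cv2.imwrite('pics/g3.png',cv2.resize(s['frame'][150:290,200:330,::-1],None,fx=4,fy=4,interpolation=cv2.INTER_CUBIC))
E
```

```text
clock: 16.3
tcp_pos: [0.6295, 0.0139, 0.3336]
orientation: [0.002, 0.12, 0.993, -0.0]
wrist_force: [-5.6, 4.6, 23.8]
finger_gap: 0.0148
clock: 16.47
tcp_pos: [0.6293, 0.014, 0.3335]
orientation: [0.003, 0.12, 0.993, -0.0]
wrist_force: [-9.7, 5.0, 33.2]
finger_gap: 0.0147
clock: 16.8
tcp_pos: [0.6293, 0.014, 0.3335]
orientation: [0.003, 0.12, 0.993, -0.0]
wrist_force: [-9.2, 4.5, 32.6]
finger_gap: 0.0148
t 16.8 tcp [0.6293 0.014  0.3335] yaw 166.23 tilt [-0.0063  0.0002] F [-9.2  4.5 32.6] gap 0.0148 q6 0.14
units [ 0.031 -0.007  0.013]
```

View pics/g3.png

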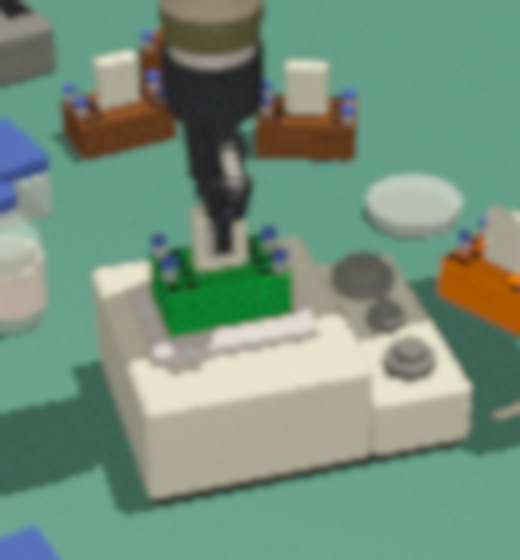

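The rack at (220,290) lies flat and square on the sunken platform, and the bystanders are in place. TCP z is at the predicted stop height and the force is stable, so I'm handing in.

```bash
python3 -c "
from workcell import env
print(env.hand_in())"
```

```text
the job is handed in; nothing more can be done
None
```

The job is handed in at about 17 s of the 58 s allowed, but the hand-in reports no verdict, so I can't confirm a pass.

- **Keys:** I pressed large, then medium, then small. Each one bottomed out with a sharp force rise at about TCP z 0.249. I pushed the large key harder than needed, to 65 N; the limit on the wrist force is 120 N.
- **Rack:** I gripped the green rack by its rib, lined it up with the mixer and lowered it. The socket went onto the pin at the first try, so no sliding search was needed. I then pressed it down.

**Last checks:**
- TCP z was 0.3335, against 0.3336 predicted with the platform on its stop.
- Press was about 33 N and steady, with the fingers still gripping at a 14.8 mm opening.
- Yaw was 166.2°, against about 166° for the mixer.
- The last picture showed the rack flat on the platform, and what was in view (dish, neighbouring racks) where it should be. The pipette, beaker and spare rack were outside that crop, and the arm never went near them.

**Remaining disagreement:** a side force of about 10 N remained at the end, and the tool was about 1.3 mm from the pin position measured in the picture. That is within the 4 mm allowed and consistent with a small offset of the rack in the grip. I did not measure the rack's sideways position directly.

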